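# Gauge the bore of the orange joint housing

### The job

Check the bore of the orange printed joint housing with the telescoping gauge that stands on the black mat: lower the gauge into the orange housing until its foot rests on the bottom, then push its yellow head all the way down so that the plungers spring out and lock. Draw the gauge out again with the head still down, and stand it upright back on the black mat.

Things in the scene. Friction and masses are not known exactly. Their poses are not given: they have to be found in the camera images.
- gauge: Bore gauge, 0.2 kg, upright on its flat foot. Origin: centre of the foot's underside; z up. Aluminium barrel 40 mm across up to 44 mm, thin stem above it. With the head up: black sleeve 29 across at 76-104 mm, black flange 42 across at 104-110, yellow grip 26 across at 110-145 (grasp here, fingertips just over the flange). Two brass plungers at 25 mm, along +y and -y, flush until released.
- gauge_head (a joint): The gauge's sliding head (sleeve, flange and yellow grip in one), travel in m: 0 = up, plungers held in; 0.012 = pushed fully down to its stop: plungers sprung out 13 mm each side (about 1 N), locked. Friction of about 7 N keeps it where it is left, also when the gauge hangs from it; pushing it down takes up to 10 N with the foot resting on something.
- housing_orange: Orange printed joint housing, fixed to the bench: upright round cup 60 mm high, 76 mm across, on a round flange 92 mm across. Vertical bore 60 mm across, open at the top, flat floor 10 mm above the origin (50 mm deep). Origin: centre of the underside, on the bench; z up. A grey and a green housing of the same shape stand near it: not to be used.
- mat: Black square rubber mat 140 x 140 mm, 4 mm thick, fixed flat on the bench. Origin: centre of its underside, top 4 mm above it; z up, x and y along its sides.
Things that resemble listed ones, but are neither listed nor needed, are in the scene too. Of the things that look like the gauge, the smallest one is meant.

How it is judged:
By the outcome, as a careful person would: the job done as asked, in the order asked, and still so for the second after the job is handed in, with the robot touching nothing.
It also fails if it takes over 54 s, if anything falls off the work surface, if the arm or the gripper's body presses on something with over 40 N, if the wrist force passes 120 N, or if a joint passes its speed limit or range.

### The arm

A 6-joint arm with a two-finger parallel gripper is mounted at the origin on the work surface. World frame = base frame: x ahead of the robot, y to its left, z up, the work surface at z = 0. Lengths are in m, angles in rad, forces in N, time in s.
With the tool pointing down it reaches from about 0.325 to 0.85 m from the base axis. Payload 15.5 kg.
Tool frame: the origin (TCP) lies at the very end of the fingers, on their centre line; the grasp point (between the pads) lies 19 mm behind it (bot.hold_point_z is the distance from the TCP to the grasp point, in m); z points along the fingers, y is the direction in which the jaws open and shut (so a half turn about z gives the same grasp; the last joint's range is limited). The gripper opens to 91 mm and grips with 3 to 60 N. Pads are 32 mm wide; open, the fingers measure 118 mm over their backs; the gripper's body (76 mm by 178 mm) begins 60 mm behind the grasp point.
Start: joints at [1.06, 0.494, 1.345, -0, 1.302, -0.096], TCP at [0.252, 0.572, 0.189] pointing down, gripper open.
Joint ranges: [-2.91, 2.91], [-0.82, 2.16], [0.22, 2.67], [-1.22, 4.37], [0.12, 2.79], [-3.08, 3.08]. Speed limits (rad/s): [1.89, 1.89, 2.57, 3.01, 3.01, 3.01].

### API

Orientations are given as a unit quaternion [x, y, z, w].
In Python, from station import bot, capture gives the robot as it stands.
- The arm moves only by the tool step_arm, never from a script. Its argument "series" is text: rows parted by semicolons, each of 4 numbers parted by spaces: the shift along the tool's x, y, z in mm, then the turn about the tool's z in rad. A call has 1 to 20 rows; each row is the pose to reach, as a shift and turn from the pose measured when the call began, along the tool's axes at that moment; what a row does not reach only later rows make up. A row lasts 1/10 s, in which the tool goes at most 50 mm and 8.59 degrees, less where a joint would pass 70% of its speed; a pose out of reach is approached as far as the arm can. A call with a gripper value outside its range is refused whole. "claw" is the opening, from 0 (shut) to 1 (fully open), set as the call begins (left out, the last holds). The fingers move at their own pace and stop on an object; the grip force is fixed at half the most. Time passes only in rows, so rows that repeat a pose let the fingers close. It gives the time, the measured TCP pose, the force and the opening at its end, in the units of the state.
- bot.state(): the state, without advancing time (a new reading comes with each control period).
- capture(name): name is "side" or "top" or "wrist"; returns a dict with "color" (400x640x3 uint8, blue, green, red), "z_map" (400x640 float32, m along the optical axis (not along the pixel's ray), 0 where there is no reading), "K" (3x3 intrinsics, pixels), "rvec" (rotation vector, rad) and "tvec" (3), from world to camera coordinates, as OpenCV has them. Camera axes: x right, y down, z forward; pixel columns grow to the right and rows downward; lengths in m; the calibration is good to about 2 mm. A picture is of the moment at which its call begins.
- bot.close_job(): hands the job in, once; it reports no verdict.
The state is a dict: "t": time; "qpos": joint angles; "joint_vel": joint speeds; "joint_torque": joint torques, N m; "position": TCP position; "tool_rot": TCP orientation; "ft_force": force on the tool from outside, world axes, zero at the start; "torque": the same for the moment, N m; "gripper_width": opening from 0.0 (shut) to 1.0 (fully open).
Only numpy, scipy, OpenCV 4.12 (cv2) and the standard library are available. Lean on these libraries where they do the work, as an engineer would, in place of code of your own. Each camera call takes 0.05 s, during which the arm holds its last target.

## Working session

There is one attempt and no reset: what is moved stays moved. The work goes in short steps, Python scripts to look and compute and a tool call to move; the robot and the scene stay as the last step left them, time stands still between calls to the robot, and variables do not carry over. Pictures are saved under pics/ and viewed, and the job is handed in when it is done.

Besides the shell and the picture viewer there is one more tool, called as name(argument=value, ...) on one line, values as JSON. step_arm: Moves the arm, as the interface text tells. Its arguments: {"type":"object","properties":{"series":{"type":"string"},"claw":{"type":"number"}},"required":["series"]}

```bash
ls; mkdir -p pics; python3 - <<'E'
from station import bot, capture
import cv2
for n in ["side","top","wrist"]:
    c=capture(n); cv2.imwrite(f"pics/{n}0.png",c["color"]); 
    import numpy as np; np.savez(f"/tmp/{n}0.npz",**c)
s=bot.state(); print(s)
E
```

```text
pics
{'t': 0.15, 'qpos': array([ 1.06048601e+00,  4.94016856e-01,  1.34593689e+00,  5.91519294e-06,
        1.30251523e+00, -9.54941064e-02]), 'joint_vel': array([-0.00220338, -0.00144475, -0.00052724, -0.00092881, -0.00149082,
        0.00210834]), 'joint_torque': array([ 1.47279141e-03, -8.79208732e+01, -3.82057071e+01,  7.08678877e-02,
        5.01359138e-02, -6.27165468e-05]), 'position': array([0.25173776, 0.571743  , 0.18890752]), 'tool_rot': array([ 2.05924997e-01,  9.78567680e-01, -4.17362768e-04, -1.33421268e-04]), 'ft_force': array([ 0.10080831, -0.31615435,  0.47753367]), 'torque': array([-0.01218536,  0.0498944 , -0.01632665]), 'gripper_width': 1.0031377707949036}
```

View pics/side0.png

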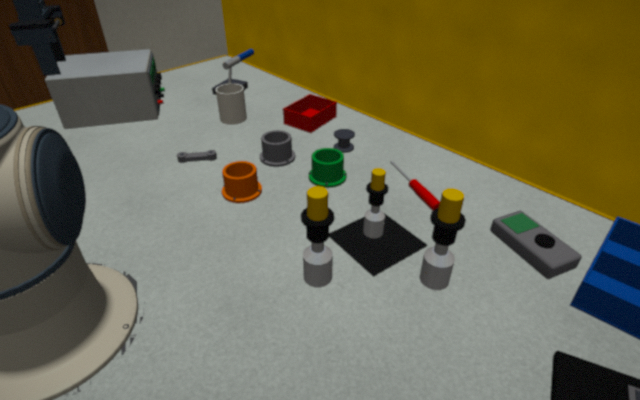

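View pics/top0.png

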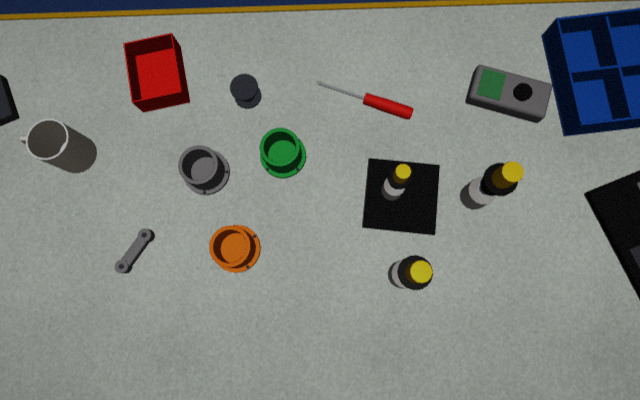

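View pics/wrist0.png

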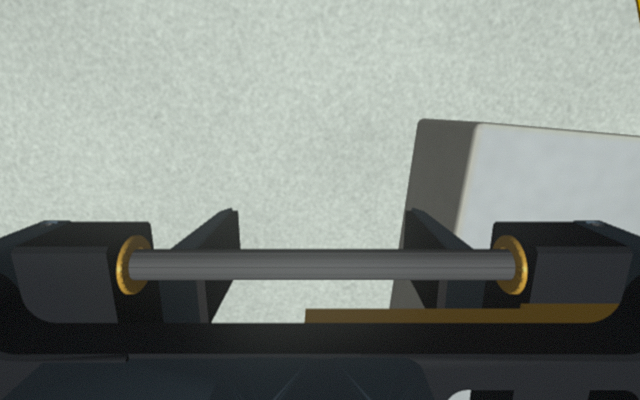

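Three gauge-like things in the side view: on the mat (377,205), on the bench at left (317,235), and on the bench at right (443,240). The mat one looks smallest and stands on the mat, so it fits. I'll confirm by measuring and with a crop.

```bash
cat > h.py <<'E'
import numpy as np, cv2
def pts(c):
    R=cv2.Rodrigues(np.array(c["rvec"],float))[0]; t=np.array(c["tvec"],float).ravel()
    z=c["z_map"]; v,u=np.mgrid[:z.shape[0],:z.shape[1]]
    K=c["K"]; P=np.stack([(u-K[0,2])/K[0,0]*z,(v-K[1,2])/K[1,1]*z,z],-1)
    W=(P-t)@R; W[z<=0]=np.nan
    return W
def hsv(c): return cv2.cvtColor(c["color"],cv2.COLOR_BGR2HSV)
def circ(xy):
    from scipy.optimize import least_squares
    c0=xy.mean(0)
    r=least_squares(lambda p:np.hypot(*(xy-p[:2]).T)-p[2],[*c0,.03],loss='soft_l1',f_scale=.002)
    return r.x
E
python3 - <<'E'
from h import *
c=dict(np.load('/tmp/top0.npz')); W=pts(c); H=hsv(c)
R=cv2.Rodrigues(c['rvec'])[0]; print('cam',-R.T@c['tvec'].ravel())
def box(m,n):
    k,l,s,ce=cv2.connectedComponentsWithStats(m.astype('uint8'))
    for i in range(1,k):
        if s[i,4]<60: continue
        p=W[l==i]; p=p[~np.isnan(p[:,0])]
        zt=np.percentile(p[:,2],90); top=p[abs(p[:,2]-zt)<.005]
        print(n,ce[i].round(),s[i,4],'ztop',zt.round(4),'ctr',((top.min(0)+top.max(0))/2).round(4),'ext',np.ptp(top,axis=0).round(4))
Y=(H[...,0]>20)&(H[...,0]<35)&(H[...,1]>150)&(H[...,2]>60);Y[:25]=0
box(Y,'yel')
O=(H[...,0]>5)&(H[...,0]<20)&(H[...,1]>150)
box(O,'or')
m=O&(W[...,2]>.055); p=W[m]; print('or rim',len(p),circ(p[:,:2]),p[:,2].mean())
for n,(u,v) in dict(grey=(203,168),green=(282,152)).items():
    w=W[v-35:v+35,u-35:u+35].reshape(-1,3); p=w[w[:,2]>.05]; print(n,circ(p[:,:2]),p[:,2].mean())
B=(H[...,2]<45)&(W[...,2]<.012)&(W[...,2]>-.004); B[:,:345]=0;B[:,450:]=0;B[:140]=0;B[245:]=0
q=W[B][:,:2]; print('mat',cv2.minAreaRect((q*1000).astype('float32')), np.median(W[B][:,2]))
# gauge flange/barrel from side
cs=dict(np.load('/tmp/side0.npz')); S=pts(cs); HS=hsv(cs)
for nm,(u,v) in dict(mat=(377,180),left=(317,205),right=(451,206)).items():
    w=S[v-25:v+90,u-25:u+25].reshape(-1,3); 
    cen=np.nanmedian(S[v-5:v+5,u-5:u+5].reshape(-1,3),axis=0); w=w[np.hypot(*(w[:,:2]-cen[:2]).T)<.06]
    print(nm,cen.round(3),'zmax',np.nanmax(w[:,2]))
    if nm=='mat':
        for a,b in((.012,.044),(.085,.103),(.109,.113),(.118,.145)):
            k=w[(w[:,2]>a)&(w[:,2]<b)]; print(a,len(k),circ(k[:,:2]))
im=cv2.resize(cs['color'][150:300,280:500],None,fx=3.5,fy=3.5,interpolation=cv2.INTER_CUBIC); cv2.imwrite('pics/crop1.png',im)
E
```

```text
cam [ 0.372402   -0.08373962  0.81707739]
yel [403. 172.] 232 ztop 0.1503 ctr [ 0.5503 -0.1982  0.1483] ext [0.0248 0.0244 0.0059]
yel [511. 173.] 412 ztop 0.1896 ctr [ 0.5353 -0.3556  0.1885] ext [0.0314 0.0323 0.0073]
yel [420. 271.] 426 ztop 0.1894 ctr [ 0.3881 -0.2107  0.1879] ext [0.032  0.0317 0.0057]
or [234. 248.] 1873 ztop 0.0597 ctr [0.4416 0.1031 0.0586] ext [0.0741 0.0748 0.0077]
or rim 565 [0.44172605 0.10183506 0.03412219] 0.06523342705443479
grey [0.5939155  0.16538906 0.03389072] 0.05819015976537176
green [0.62458002 0.01291103 0.03380138] 0.05855219998802012
mat ((540.4918212890625, -217.6558837890625), (138.72422790527344, 138.51329040527344), 82.77175903320312) 0.0038996917808526333
mat [ 0.539 -0.203  0.14 ] zmax 0.15179234016340445
0.012 247 [ 0.54966607 -0.19660101  0.01968661]
0.085 119 [ 0.54962474 -0.19671097  0.0142597 ]
0.109 25 [ 0.54995385 -0.19693218  0.020504  ]
0.118 169 [ 0.54953274 -0.19675671  0.01248559]
left [ 0.376 -0.221  0.177] zmax 0.19141805534983877
right [ 0.521 -0.362  0.179] zmax 0.19208481172613046
```

View pics/crop1.png

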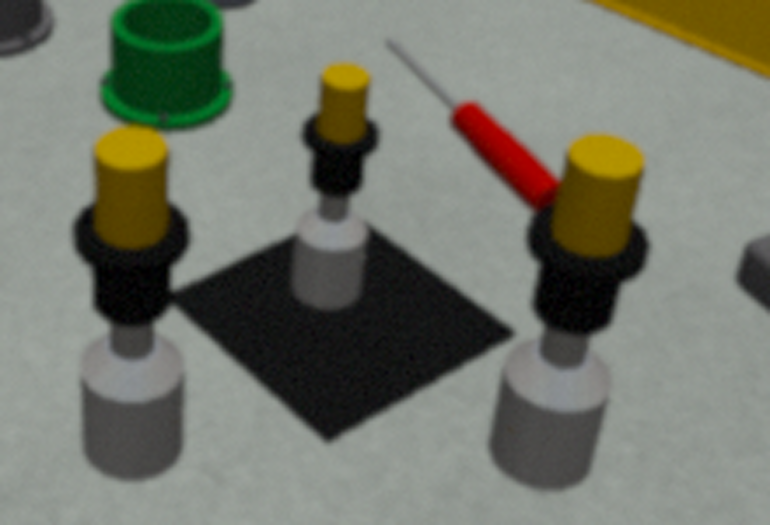

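The crop confirms it: the gauge on the mat has a 25 mm grip and its top is at 0.150 m. The other two have 32 mm grips and tops at 0.189 m, so the mat gauge is the smallest and the one meant.

```bash
cat > go.py <<'E'
import sys, numpy as np
from scipy.spatial.transform import Rotation as Rt
from station import bot
s=bot.state(); R=Rt.from_quat(s['tool_rot']).as_matrix()
print('t',s['t'],'p',s['position'].round(4),'w',round(s['gripper_width'],3),'F',s['ft_force'].round(2),'q6',s['qpos'].round(2)[5])
print('tool x',R[:,0].round(3),'y',R[:,1].round(3),'z',R[:,2].round(4))
for a in sys.argv[1:]:
    p=np.array([float(v) for v in a.split(',')]); print(a,'->',((p-s['position'])@R*1000).round(1))
E
python3 go.py 0.252,0.572,0.26 0.5498,-0.1972,0.26 0.5498,-0.1972,0.2
python3 - <<'E'
from h import *
cs=dict(np.load('/tmp/side0.npz')); S=pts(cs);c=dict(np.load('/tmp/top0.npz')); W=pts(c)
for n,X,d in(('side',S,cs),('top',W,c)):
    H=hsv(d);O=(H[...,0]>3)&(H[...,0]<20)&(H[...,1]>150)
    p=X[O&(np.hypot(X[...,0]-.4415,X[...,1]-.1025)<.045)]
    r=np.hypot(*(p[:,:2]-[.4415,.1025]).T)
    for lo,hi in((.018,.05),(.057,.062)):
        q=p[(p[:,2]>lo)&(p[:,2]<hi)]
        rr=np.hypot(*(q[:,:2]-[.4415,.1025]).T)
        for nm,k in (('out',q[rr>.0345]),('in',q[rr<.0345])):
            if len(k)>20: print(n,lo,nm,len(k),circ(k[:,:2]).round(4))
    t=p[(abs(p[:,2]-.06)<.003)]; print(n,'rim',len(t),((t.min(0)+t.max(0))/2).round(4),np.ptp(t,axis=0))
E
```

```text
t 0.15 p [0.2517 0.5717 0.1889] w 1.003 F [ 0.1  -0.32  0.48] q6 -0.1
tool x [-0.915  0.403  0.   ] y [ 0.403  0.915 -0.001] z [-4.e-04 -8.e-04 -1.e+00]
0.252,0.572,0.26 -> [ -0.1   0.3 -71.1]
0.5498,-0.1972,0.26 -> [-582.7 -583.7  -70.6]
0.5498,-0.1972,0.2 -> [-582.7 -583.6  -10.6]
side 0.018 out 354 [0.4398 0.1039 0.0371]
side 0.018 in 234 [0.439  0.1017 0.033 ]
side 0.057 out 88 [0.4403 0.1026 0.0361]
side 0.057 in 120 [0.4402 0.1026 0.0318]
side rim 247 [0.439  0.1026 0.06  ] [0.074036   0.07460803 0.00598469]
top 0.018 out 132 [0.4418 0.1034 0.0378]
top 0.018 in 176 [0.4418 0.1034 0.0298]
top 0.057 out 196 [0.4417 0.1027 0.036 ]
top 0.057 in 280 [0.4415 0.1028 0.0321]
top rim 481 [0.4416 0.1031 0.0597] [0.07409158 0.07475251 0.00539057]
```

step_arm(series="0 0 -50 0; 0 0 -71 0; -35 -35 -71 0; -70 -70 -71 0; -105 -105 -71 0; -140 -140 -71 0; -175 -175 -71 0; -210 -210 -71 0; -245 -245 -71 0; -280 -280 -71 0; -315 -315 -71 0; -350 -350 -71 0; -385 -385 -71 0; -420 -420 -71 0; -455 -455 -71 0; -490 -490 -71 0; -525 -525 -71 0; -560 -560 -71 0; -582 -583 -71 0; -583 -584 -71 0", claw=1)

```text
t: 2.15
position: [0.5507, -0.2013, 0.2595]
tool_rot: [0.207, 0.978, -0.001, -0.0]
ft_force: [0.6, 1.2, 0.7]
gripper_width: 0.997
```

```bash
python3 go.py 0.5498,-0.1972,0.26 0.5498,-0.1972,0.116
```

```text
t 2.15 p [ 0.5507 -0.2013  0.2595] w 0.997 F [0.63 1.22 0.71] q6 -1.6
tool x [-0.914  0.406  0.   ] y [ 0.406  0.914 -0.002] z [-8.0e-04 -1.3e-03 -1.0e+00]
0.5498,-0.1972,0.26 -> [ 2.5  3.4 -0.5]
0.5498,-0.1972,0.116 -> [  2.5   3.6 143.5]
```

step_arm(series="2 3 0 0; 2 3 0 0; 2 3 20 0; 2 3 20 0")

```text
t: 2.55
position: [0.5488, -0.1961, 0.2379]
tool_rot: [0.207, 0.978, -0.0, -0.002]
ft_force: [0.4, -0.4, 0.3]
gripper_width: 1.003
```

```bash
python3 go.py 0.5498,-0.1972,0.26 0.5498,-0.1972,0.117;  python3 - <<'E'
from station import bot, capture
import cv2
from h import *
c=capture('wrist'); cv2.imwrite("pics/wrist1.png",c["color"])
W=pts(c);H=hsv(c)
Y=(H[...,0]>20)&(H[...,0]<35)&(H[...,1]>150)&(H[...,2]>60)
m=Y&(W[...,2]>.1)&(W[...,2]<.16)&(np.hypot(W[...,0]-.55,W[...,1]+.197)<.04); p=W[m]; t=p[abs(p[:,2]-.149)<.004]
print(len(p),len(t),((t.min(0)+t.max(0))/2).round(4),np.ptp(t,axis=0))
E
```

```text
t 2.55 p [ 0.5488 -0.1961  0.2379] w 1.003 F [ 0.35 -0.4   0.25] q6 -1.6
tool x [-0.914  0.405  0.003] y [ 0.405  0.914 -0.001] z [-3.7e-03  2.0e-04 -1.0e+00]
0.5498,-0.1972,0.26 -> [ -1.3  -0.7 -22.1]
0.5498,-0.1972,0.117 -> [ -1.8  -0.5 120.9]
730 613 [ 0.5504 -0.1983  0.1479] [0.02497145 0.02528174 0.00542577]
```

View pics/wrist1.png

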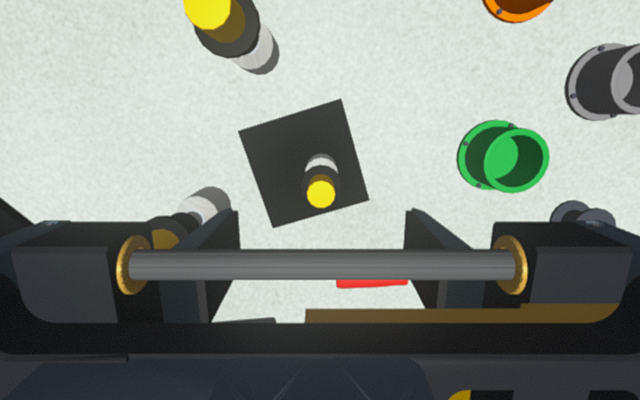

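Wrist view: the mat gauge's yellow head is at (321,193), centred between the jaws, and the tall look-alikes are outside the fingers. Descending.

step_arm(series="-2 -1 0 0; -2 -1 25 0; -2 -1 50 0; -2 -1 75 0; -2 -1 100 0; -2 -1 112 0; -2 -1 118 0; -2 -1 120 0; -2 -1 120 0; -2 -1 120 0")

```text
t: 3.6
position: [0.5509, -0.1984, 0.1201]
tool_rot: [0.207, 0.978, -0.001, -0.001]
ft_force: [0.9, 0.9, -0.5]
gripper_width: 0.999
```

```bash
python3 go.py 0.5503,-0.1976,0.116; python3 - <<'E'
from station import capture
import cv2
c=capture('side'); cv2.imwrite("pics/side1.png",cv2.resize(c["color"][110:280,280:500],None,fx=3.5,fy=3.5))
E
```

```text
t 3.6 p [ 0.5509 -0.1984  0.1201] w 0.999 F [ 0.92  0.92 -0.54] q6 -1.6
tool x [-0.914  0.405  0.001] y [ 0.405  0.914 -0.001] z [-0.0013 -0.001  -1.    ]
0.5503,-0.1976,0.116 -> [0.9 0.5 4.1]
```

View pics/side1.png

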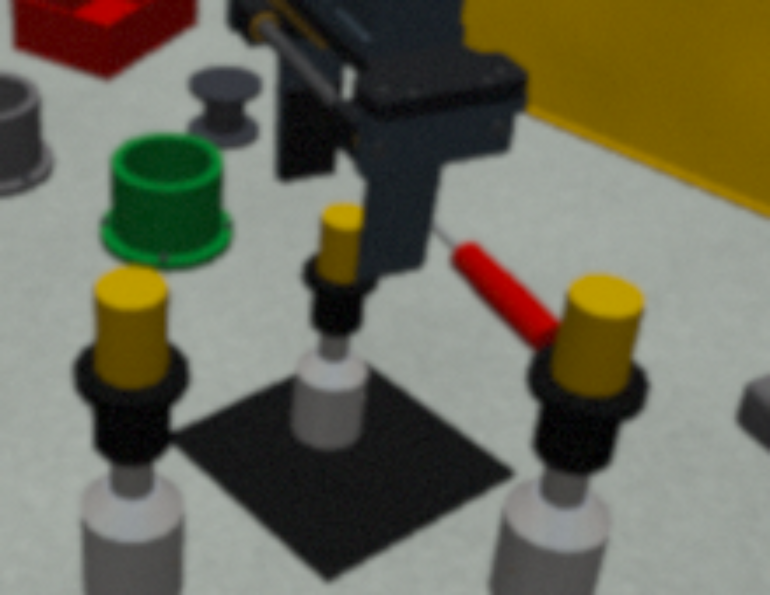

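The finger midpoint looks about 10 px behind the gauge in this side crop, with the grip at (342,245). I'll check by projecting the reported TCP before closing.

```bash
python3 - <<'E'
from station import bot,capture
from h import *
from scipy.spatial.transform import Rotation as Rt
c=capture('side'); s=bot.state(); R=Rt.from_quat(s['tool_rot']).as_matrix(); p=s['position']
L=[p,p+.0455*R[:,1],p-.0455*R[:,1],np.array([.5503,-.1976,.12])]
uv=cv2.projectPoints(np.array(L),c['rvec'],c['tvec'],c['K'],None)[0].reshape(-1,2)
print(((uv-[280,110])*3.5).round())
W=pts(c)
# fingers cloud
m=(W[...,2]>.115)&(W[...,2]<.175)&(np.hypot(W[...,0]-.55,W[...,1]+.198)<.1)
H=hsv(c); m&=~((H[...,0]>20)&(H[...,0]<35)&(H[...,1]>150))
for lo,hi in((.115,.125),(.125,.14),(.14,.165)):
    q=W[m&(W[...,2]>lo)&(W[...,2]<hi)]; t=(q-p)@R
    for sg in (1,-1):
        k=t[sg*t[:,1]>.025]; 
        if len(k): print(lo,sg,len(k),'x',k[:,0].min().round(3),k[:,0].max().round(3),'y',k[:,1].min().round(3),k[:,1].max().round(3))
E
```

```text
[[343. 263.]
 [308. 219.]
 [381. 311.]
 [341. 263.]]
0.14 1 151 x -0.014 0.021 y 0.042 0.054
0.14 -1 150 x -0.015 0.02 y -0.057 -0.048
```

```bash
python3 - <<'E'
from station import bot,capture
from h import *
from scipy.spatial.transform import Rotation as Rt
s=bot.state(); R=Rt.from_quat(s['tool_rot']).as_matrix(); p=s['position']
for n in('side','top'):
    c=capture(n); W=pts(c); t=(W-p)@R; H=hsv(c)
    for sg in(1,-1):
        m=(abs(t[...,0])<.03)&(sg*t[...,1]>.035)&(sg*t[...,1]<.07)&(t[...,2]<.03)&(t[...,2]>-.09)
        z=t[m]; print(n,sg,len(z), 'tip z rel',np.percentile(z[:,2],[50,90,98,100]).round(4) if len(z) else '', 'y',np.percentile(z[:,1],[2,50,98]).round(3)if len(z) else '','x',np.percentile(z[:,0],[2,50,98]).round(3)if len(z) else '')
print(s['qpos'],bot.hold_point_z,[a for a in dir(bot) if a[0]!='_'])
cv2.imwrite('pics/top1.png',cv2.resize(c['color'][100:300,300:560],None,fx=3,fy=3))
E
```

```text
side 1 482 tip z rel [-0.0565 -0.0326 -0.0273 -0.0257] y [0.044 0.047 0.056] x [-0.013  0.008  0.02 ]
side -1 599 tip z rel [-0.06   -0.0345 -0.0282 -0.0253] y [-0.06  -0.056 -0.049] x [-0.014  0.005  0.02 ]
top 1 0 tip z rel  y  x 
top -1 0 tip z rel  y  x 
[-0.44671511  0.51402736  1.52659024 -0.00164003  1.10200038 -1.6000577 ] 0.0188 ['IKError', 'close_job', 'hold_point_z', 'state']
```

View pics/top1.png

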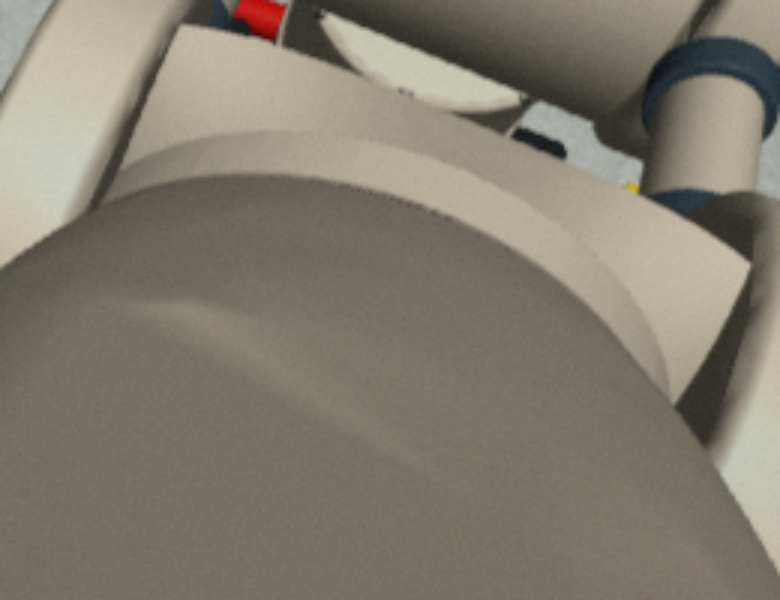

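Side depth puts the finger ends about 25 mm above the reported TCP, at z≈0.145 rather than 0.120. In the same camera the gauge top reads correctly at 0.150. So the fingers overlap the grip by only about 4 mm, and I need to go lower in small steps and re-check.

step_arm(series="1 0 6 0; 1 0 12 0; 1 0 16 0; 1 0 20 0; 1 0 20 0; 1 0 20 0")

```text
t: 4.4
position: [0.5497, -0.1979, 0.0995]
tool_rot: [0.207, 0.978, -0.001, -0.001]
ft_force: [0.1, -0.8, 0.2]
gripper_width: 1.001
```

```bash
cat > tip.py <<'E'
from station import bot,capture
from h import *
import sys
from scipy.spatial.transform import Rotation as Rt
c=capture('side'); s=bot.state(); R=Rt.from_quat(s['tool_rot']).as_matrix(); p=s['position']
W=pts(c); t=(W-p)@R
for sg in(1,-1):
    m=(abs(t[...,0])<.03)&(sg*t[...,1]>.035)&(sg*t[...,1]<.07)&(t[...,2]<.03)&(t[...,2]>-.09)
    z=t[m]; print(sg,len(z),'tip z rel',np.percentile(z[:,2],[90,100]).round(4),'world',W[m][:,2].min().round(4))
print(p,s['ft_force'])
cv2.imwrite(sys.argv[1],cv2.resize(c["color"][110:280,280:500],None,fx=3.5,fy=3.5))
E
python3 tip.py pics/side2.png
```

```text
1 461 tip z rel [-0.032  -0.0256] world 0.1252
-1 564 tip z rel [-0.035  -0.0246] world 0.1243
[ 0.54977445 -0.19794838  0.09965097] [-0.3700484   0.53720288 -0.20310106]
```

View pics/side2.png

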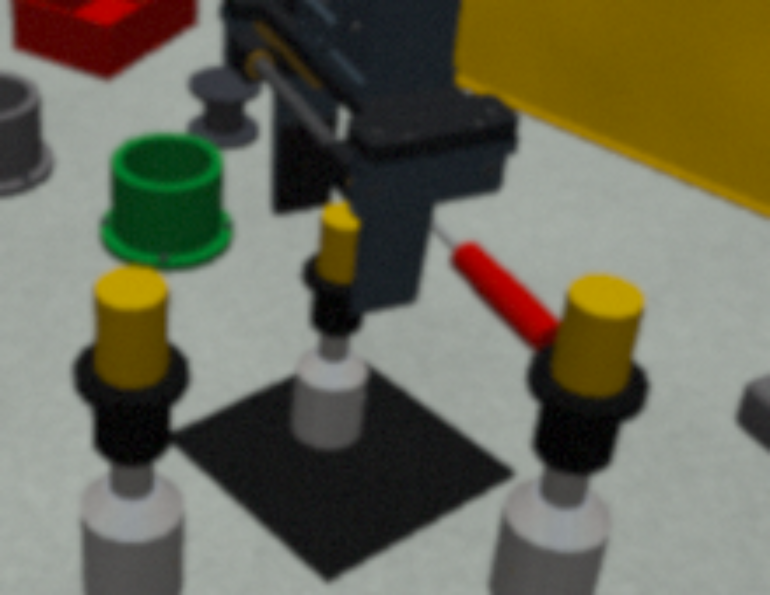

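step_arm(series="0 0 3 0; 0 0 5 0; 0 0 5 0; 0 0 5 0")

```text
t: 4.85
position: [0.5497, -0.1979, 0.0946]
tool_rot: [0.207, 0.978, -0.001, -0.001]
ft_force: [0.2, 1.2, 0.2]
gripper_width: 0.997
```

step_arm(series="0 0 0 0; 0 0 0 0; 0 0 0 0; 0 0 0 0; 0 0 0 0; 0 0 0 0; 0 0 0 0; 0 0 0 0; 0 0 0 0; 0 0 0 0", claw=0)

```text
t: 5.85
position: [0.5498, -0.1979, 0.0946]
tool_rot: [0.207, 0.978, -0.0, -0.001]
ft_force: [1.5, 0.1, 0.3]
gripper_width: 0.282
```

```bash
python3 tip.py pics/side3.png; python3 go.py
```

```text
t 5.9 p [ 0.5497 -0.1979  0.0946] w 0.273 F [ 0.6   1.56 -0.29] q6 -1.6
tool x [-0.914  0.405  0.002] y [ 0.405  0.914 -0.001] z [-1.9e-03 -5.0e-04 -1.0e+00]Traceback (most recent call last):
  File "tip.py", line 9, in <module>
    z=t[m]; print(sg,len(z),'tip z rel',np.percentile(z[:,2],[90,100]).round(4),'world',W[m][:,2].min().round(4))
                                        ~~~~~~~~~~~~~^^^^^^^^^^^^^^^^^
    return _quantile_unchecked(
        a, q, axis, out, overwrite_input, method, keepdims, weights)
    return _ureduce(a,
                    func=_quantile_ureduce_func,
    ...<5 lines>...
                    overwrite_input=overwrite_input,
                    method=method)
    r = func(a, **kwargs)
    result = _quantile(arr,
                       quantiles=q,
    ...<2 lines>...
                       out=out,
                       weights=wgt)
    slices_having_nans = np.isnan(arr[-1, ...])
                                  ~~~^^^^^^^^^
IndexError: index -1 is out of bounds for axis 0 with size 0
```

The fingers stopped at 0.28 (about 25.7 mm), which is the 26 mm grip. Lifting.

step_arm(series="0 0 -5 0; 0 0 -15 0; 0 0 -25 0; 0 0 -40 0; 0 0 -60 0; 0 0 -75 0; 0 0 -90 0; 0 0 -95 0; 0 0 -95 0; 0 0 -95 0")

```text
t: 6.9
position: [0.5497, -0.1977, 0.1893]
tool_rot: [0.207, 0.978, -0.0, -0.001]
ft_force: [0.1, -0.9, -3.0]
gripper_width: 0.276
```

```bash
python3 go.py 0.441,0.103,0.19; python3 - <<'E'
from station import capture
from h import *
c=capture('side'); cv2.imwrite("pics/side3.png",cv2.resize(c["color"][70:240,260:480],None,fx=3.5,fy=3.5))
W=pts(c)
m=(np.hypot(W[...,0]-.55,W[...,1]+.198)<.05)
for lo,hi in((.09,.1),(.1,.12),(.12,.14),(.17,.198),(.203,.21)):
    k=W[m&(W[...,2]>lo)&(W[...,2]<hi)]
    if len(k)>10: print(lo,len(k),circ(k[:,:2]).round(4))
b=W[m&(W[...,2]>.03)]; print('zmin',np.percentile(b[:,2],[0,1,2]))
E
```

```text
t 6.9 p [ 0.5497 -0.1977  0.1893] w 0.276 F [ 0.06 -0.87 -3.  ] q6 -1.6
tool x [-0.914  0.405  0.002] y [ 0.405  0.914 -0.001] z [-2.4e-03 -4.0e-04 -1.0e+00]
0.441,0.103,0.19 -> [221.1 231.   -0.6]
0.1 178 [ 0.5497 -0.1967  0.0198]
0.12 189 [ 0.5493 -0.197   0.0194]
0.17 186 [ 0.5497 -0.1967  0.0144]
0.203 86 [ 0.549  -0.1975  0.0195]
zmin [0.10139442 0.10800871 0.11367536]
```

View pics/side3.png

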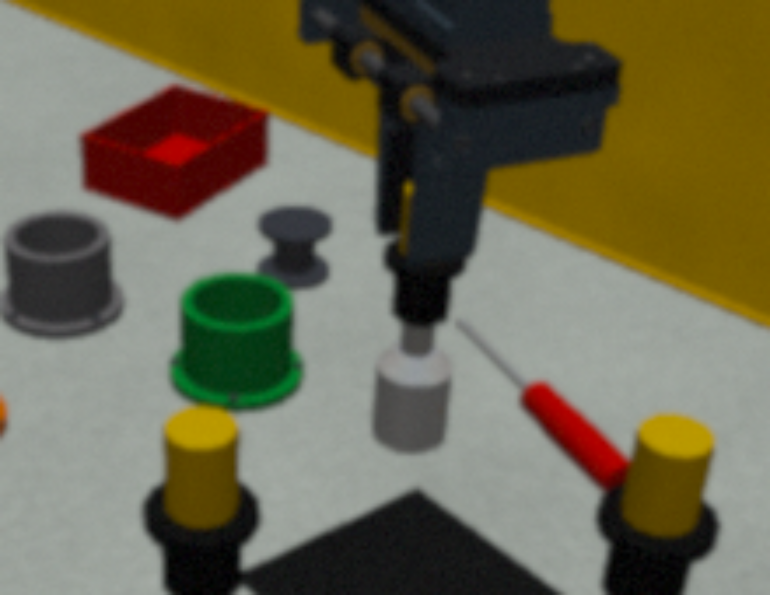

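The gauge hangs upright with its foot at about z 0.099, and the head is still up. Moving over the orange housing.

step_arm(series="4 4 0 0; 15 16 0 0; 32 33 0 0; 52 54 0 0; 73 76 0 0; 94 98 0 0; 115 120 0 0; 136 142 0 0; 157 164 0 0; 178 186 0 0; 196 205 0 0; 210 219 0 0; 218 227 0 0; 221 230 0 0; 221 230 0 0; 221 230 0 0; 221 230 0 0")

```text
t: 8.65
position: [0.4408, 0.1015, 0.1892]
tool_rot: [0.207, 0.978, -0.0, -0.001]
ft_force: [-0.6, -0.0, -2.3]
gripper_width: 0.278
```

```bash
python3 go.py 0.441,0.102,0.19; cat > see.py <<'E'
from station import capture
from h import *
import sys
c=capture('side'); cv2.imwrite(sys.argv[1],cv2.resize(c["color"][30:230,140:360],None,fx=3,fy=3))
W=pts(c); H=hsv(c)
m=(np.hypot(W[...,0]-.441,W[...,1]-.103)<.05)&(H[...,1]<110)
for lo,hi in((.103,.12),(.12,.138),(.14,.16),(.17,.197)):
    k=W[m&(W[...,2]>lo)&(W[...,2]<hi)]
    if len(k)>10: print(lo,len(k),circ(k[:,:2]).round(4))
E
python3 see.py pics/side4.png
```

```text
t 8.65 p [0.4408 0.1015 0.1892] w 0.278 F [-0.6  -0.02 -2.3 ] q6 -1.06
tool x [-0.914  0.406  0.002] y [ 0.406  0.914 -0.001] z [-2.8e-03 -2.0e-04 -1.0e+00]
0.441,0.102,0.19 -> [ 0.1  0.5 -0.8]
0.103 128 [0.4403 0.1023 0.0196]
0.12 142 [0.4406 0.1024 0.0198]
0.14 185 [0.4391 0.1007 0.0144]
0.17 102 [0.4408 0.1026 0.0144]
```

View pics/side4.png

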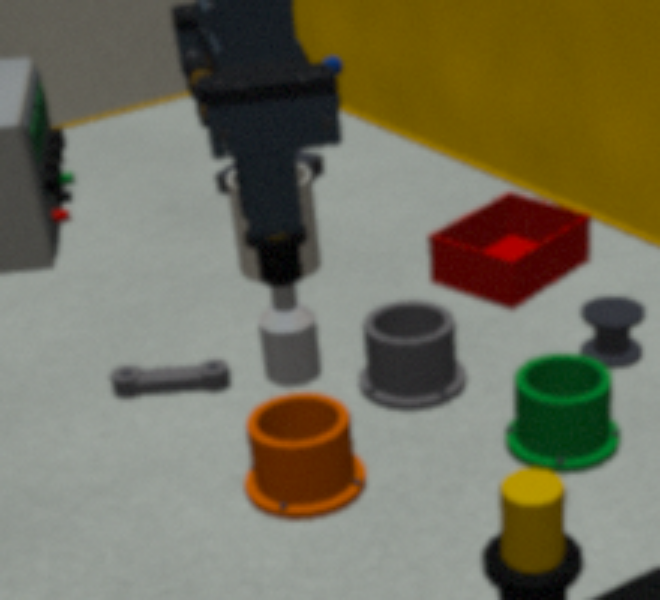

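The gauge is centred over the bore: gauge (0.4405, 0.1024), housing rim (0.4402, 0.1026). The foot is around pixel (291,375) in the crop. Lowering.

step_arm(series="0 0 5 0; 0 0 15 0; 0 0 27 0; 0 0 39 0; 0 0 51 0; 0 0 62 0; 0 0 71 0; 0 0 78 0; 0 0 82 0; 0 0 84 0; 0 0 84 0; 0 0 84 0")

```text
t: 9.9
position: [0.4408, 0.1016, 0.1055]
tool_rot: [0.207, 0.978, -0.0, -0.001]
ft_force: [-0.5, -1.3, -2.6]
gripper_width: 0.279
```

step_arm(series="0 0 1 0; 0 0 2 0; 0 0 2 0")

```text
t: 10.2
position: [0.4408, 0.1016, 0.1035]
tool_rot: [0.207, 0.978, -0.0, -0.001]
ft_force: [0.3, -0.1, -3.4]
gripper_width: 0.277
```

step_arm(series="0 0 1 0; 0 0 2 0; 0 0 2 0")

```text
t: 10.5
position: [0.4407, 0.1016, 0.1013]
tool_rot: [0.207, 0.978, -0.0, -0.001]
ft_force: [0.2, 0.6, -1.9]
gripper_width: 0.277
```

step_arm(series="0 0 1 0; 0 0 2 0; 0 0 2 0")

```text
t: 10.8
position: [0.4409, 0.1016, 0.0995]
tool_rot: [0.207, 0.978, -0.0, -0.001]
ft_force: [0.0, -0.2, 2.3]
gripper_width: 0.279
```

The foot touched the floor at TCP z ≈ 0.1005, where the force turned upward. Now pushing the head down.

step_arm(series="0 0 1 0; 0 0 2 0; 0 0 3 0; 0 0 4 0; 0 0 5 0; 0 0 6 0; 0 0 7 0; 0 0 8 0; 0 0 8 0")

```text
t: 11.7
position: [0.4409, 0.1016, 0.0916]
tool_rot: [0.207, 0.978, -0.0, -0.001]
ft_force: [-0.4, -0.2, 3.0]
gripper_width: 0.278
```

step_arm(series="0 0 1 0; 0 0 2 0; 0 0 2 0")

```text
t: 12.0
position: [0.441, 0.1016, 0.0897]
tool_rot: [0.207, 0.978, -0.0, -0.001]
ft_force: [-1.0, -1.0, 4.4]
gripper_width: 0.277
```

step_arm(series="0 0 1 0; 0 0 1.5 0; 0 0 1.5 0")

```text
t: 12.3
position: [0.4412, 0.1016, 0.0885]
tool_rot: [0.207, 0.978, -0.0, -0.0]
ft_force: [-1.7, -0.5, 8.9]
gripper_width: 0.279
```

step_arm(series="0 0 0.5 0; 0 0 1 0; 0 0 1 0")

```text
t: 12.6
position: [0.4418, 0.1017, 0.0883]
tool_rot: [0.207, 0.978, 0.0, 0.0]
ft_force: [-3.8, -1.0, 22.0]
gripper_width: 0.271
```

A hard stop: 22 N with no further travel, 12.2 mm after contact. Now a visual check.

```bash
python3 go.py; python3 see.py pics/side5.png
```

```text
t 12.6 p [0.4418 0.1017 0.0883] w 0.271 F [-3.75 -1.04 21.95] q6 -1.06
tool x [-0.914  0.405 -0.   ] y [0.405 0.914 0.   ] z [ 5.e-04  1.e-04 -1.e+00]
0.103 98 [0.441  0.1035 0.0206]
0.12 139 [0.4392 0.1022 0.0238]
0.14 147 [0.4407 0.1058 0.0289]
```

View pics/side5.png

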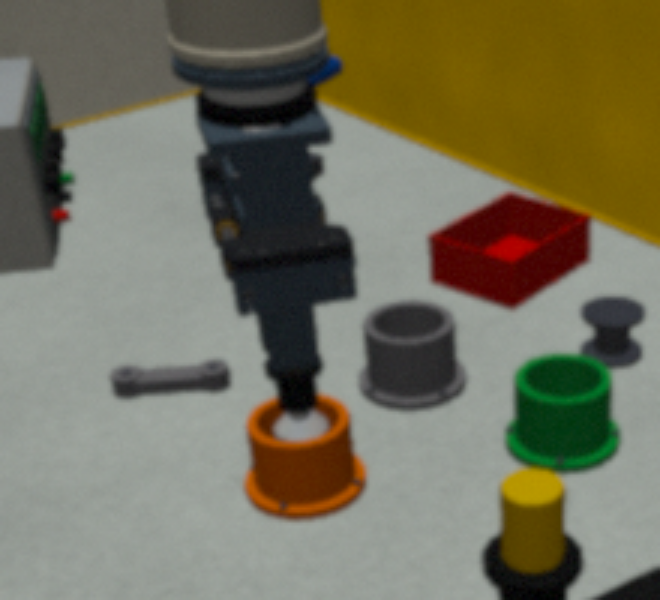

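The gauge is down inside the orange bore with the sleeve close to the barrel (297,405). Drawing it out.

step_arm(series="0 0 -1 0; 0 0 -3 0; 0 0 -7 0; 0 0 -13 0; 0 0 -21 0; 0 0 -29 0; 0 0 -37 0; 0 0 -45 0; 0 0 -53 0; 0 0 -61 0; 0 0 -70 0; 0 0 -80 0; 0 0 -90 0; 0 0 -98 0; 0 0 -100 0; 0 0 -100 0; 0 0 -100 0")

```text
t: 14.35
position: [0.4414, 0.1017, 0.188]
tool_rot: [0.207, 0.978, 0.0, -0.0]
ft_force: [0.4, 0.9, -2.9]
gripper_width: 0.277
```

```bash
python3 go.py; python3 see.py pics/side6.png
```

```text
t 14.35 p [0.4414 0.1017 0.188 ] w 0.277 F [ 0.41  0.91 -2.91] q6 -1.06
tool x [-0.914  0.406  0.   ] y [ 0.406  0.914 -0.   ] z [-1.e-04  0.e+00 -1.e+00]
0.103 64 [0.4409 0.1024 0.0196]
0.12 122 [0.441  0.102  0.0196]
0.14 188 [0.4404 0.101  0.0181]
0.17 100 [0.441  0.1026 0.0144]
```

View pics/side6.png

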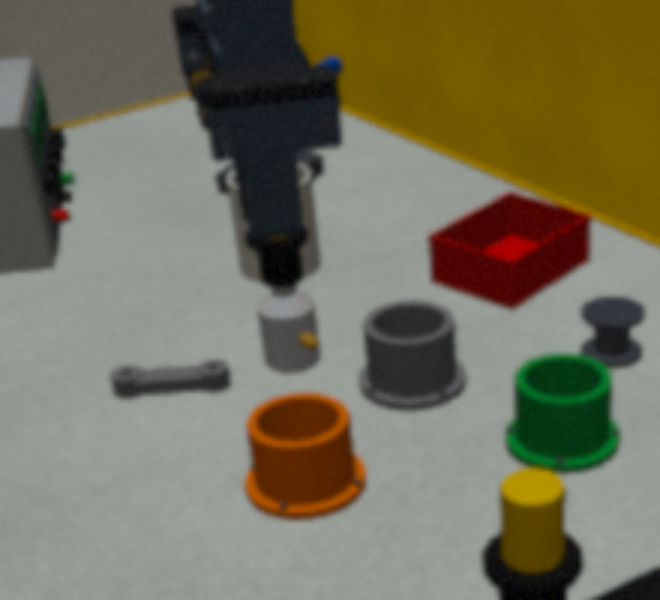

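The brass plunger is out at (310,340) and the stem is short, so the head is down. Returning to the mat.

step_arm(series="-4 -4 0 0; -15 -16 0 0; -32 -33 0 0; -52 -54 0 0; -73 -76 0 0; -94 -98 0 0; -115 -120 0 0; -136 -142 0 0; -157 -164 0 0; -178 -186 0 0; -196 -205 0 0; -210 -219 0 0; -218 -228 0 0; -221 -232 0 0; -221 -232 0 0; -221 -232 0 0; -221 -232 0 0")

```text
t: 16.1
position: [0.5491, -0.1992, 0.188]
tool_rot: [0.207, 0.978, 0.0, -0.0]
ft_force: [-0.1, 0.2, -1.9]
gripper_width: 0.278
```

```bash
python3 go.py; python3 - <<'E'
from station import capture
from h import *
c=capture('side'); cv2.imwrite("pics/side7.png",cv2.resize(c["color"][70:240,260:480],None,fx=3.5,fy=3.5))
W=pts(c)
m=(np.hypot(W[...,0]-.55,W[...,1]+.198)<.05)
for lo,hi in((.115,.125),(.125,.15),(.17,.198)):
    k=W[m&(W[...,2]>lo)&(W[...,2]<hi)]
    if len(k)>10: print(lo,len(k),circ(k[:,:2]).round(4))
b=W[m&(W[...,2]>.03)]; print('zmin',np.percentile(b[:,2],[0,1,2]))
E
```

```text
t 16.1 p [ 0.5491 -0.1992  0.188 ] w 0.278 F [-0.05  0.17 -1.92] q6 -1.6
tool x [-0.914  0.405  0.001] y [0.405 0.914 0.   ] z [-5.e-04  2.e-04 -1.e+00]
0.115 99 [ 0.5484 -0.1989  0.0192]
0.125 291 [ 0.5551 -0.1963  0.0257]
0.17 198 [ 0.5489 -0.1984  0.0145]
zmin [0.11088151 0.11825815 0.1240681 ]
```

View pics/side7.png

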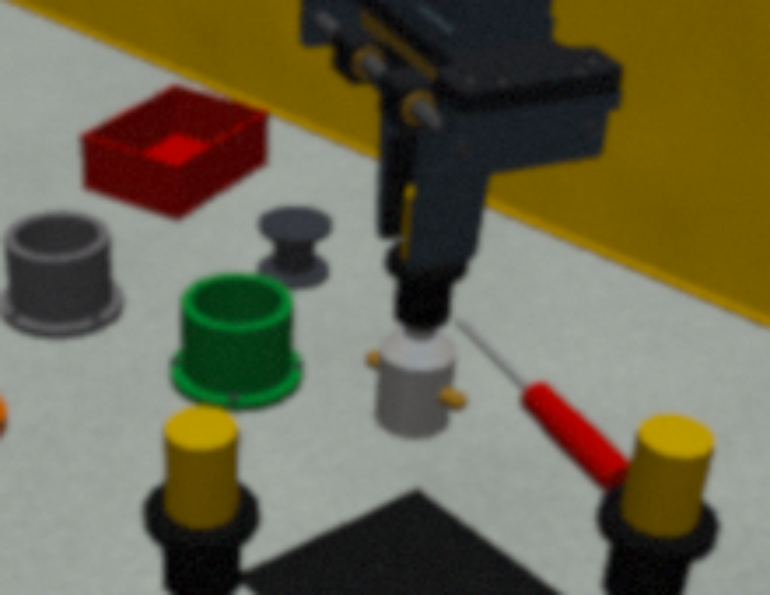

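Both plungers are out, at (373,358) and (453,398). The gauge should touch the mat at TCP z ≈ 0.0825.

step_arm(series="0 0 5 0; 0 0 15 0; 0 0 28 0; 0 0 42 0; 0 0 56 0; 0 0 70 0; 0 0 82 0; 0 0 91 0; 0 0 97 0; 0 0 100 0; 0 0 101 0; 0 0 101 0; 0 0 101 0")

```text
t: 17.45
position: [0.5494, -0.1994, 0.0874]
tool_rot: [0.207, 0.978, -0.0, 0.0]
ft_force: [-0.1, 0.7, -1.6]
gripper_width: 0.282
```

step_arm(series="0 0 1 0; 0 0 2 0; 0 0 2 0")

```text
t: 17.75
position: [0.5494, -0.1994, 0.0854]
tool_rot: [0.207, 0.978, -0.0, 0.0]
ft_force: [-0.5, 0.4, -3.0]
gripper_width: 0.28
```

step_arm(series="0 0 1 0; 0 0 1 0; 0 0 1 0")

```text
t: 18.05
position: [0.5493, -0.1994, 0.0844]
tool_rot: [0.207, 0.978, -0.0, 0.0]
ft_force: [-0.6, -0.8, -3.0]
gripper_width: 0.274
```

step_arm(series="0 0 1 0; 0 0 1 0; 0 0 1 0")

```text
t: 18.35
position: [0.5494, -0.1994, 0.0833]
tool_rot: [0.207, 0.978, -0.0, 0.0]
ft_force: [0.5, -0.3, -2.4]
gripper_width: 0.275
```

step_arm(series="0 0 1 0; 0 0 1 0; 0 0 1 0")

```text
t: 18.65
position: [0.5495, -0.1995, 0.0825]
tool_rot: [0.207, 0.978, -0.0, 0.0]
ft_force: [0.6, -1.0, 2.0]
gripper_width: 0.278
```

step_arm(series="0 0 0 0; 0 0 0 0; 0 0 0 0; 0 0 0 0; 0 0 0 0; 0 0 0 0; 0 0 0 0; 0 0 0 0; 0 0 0 0; 0 0 0 0", claw=1)

```text
t: 19.65
position: [0.5495, -0.1994, 0.0825]
tool_rot: [0.207, 0.978, -0.0, 0.0]
ft_force: [0.1, 0.6, 0.2]
gripper_width: 0.999
```

step_arm(series="0 0 -5 0; 0 0 -15 0; 0 0 -30 0; 0 0 -50 0; 0 0 -75 0; 0 0 -100 0; 0 0 -130 0; 0 0 -150 0; 0 0 -160 0; 0 0 -160 0; 0 0 -160 0")

```text
t: 20.75
position: [0.549, -0.1992, 0.2418]
tool_rot: [0.207, 0.978, -0.0, -0.0]
ft_force: [-0.4, -0.0, -0.8]
gripper_width: 1.001
```

```bash
python3 go.py; python3 - <<'E'
from station import capture
from h import *
c=capture('side'); cv2.imwrite("pics/side8.png",cv2.resize(c["color"][150:300,280:500],None,fx=3.5,fy=3.5))
W=pts(c)
m=(np.hypot(W[...,0]-.55,W[...,1]+.199)<.035)&(W[...,2]<.16)
for lo,hi in((.008,.022),(.03,.045),(.073,.09),(.108,.13)):
    k=W[m&(W[...,2]>lo)&(W[...,2]<hi)]
    if len(k)>10: print(lo,len(k),circ(k[:,:2]).round(4))
print('zmax',W[m][:,2].max())
E
```

```text
t 20.75 p [ 0.549  -0.1992  0.2418] w 1.001 F [-0.39 -0.04 -0.78] q6 -1.6
tool x [-0.914  0.405  0.   ] y [ 0.405  0.914 -0.   ] z [-2.e-04  0.e+00 -1.e+00]
0.008 110 [ 0.55   -0.1979  0.0204]
0.03 159 [ 0.5563 -0.1965  0.0265]
0.073 107 [ 0.5486 -0.1995  0.0137]
0.108 138 [ 0.549  -0.1988  0.0126]
zmax 0.13974494375871305
```

View pics/side8.png

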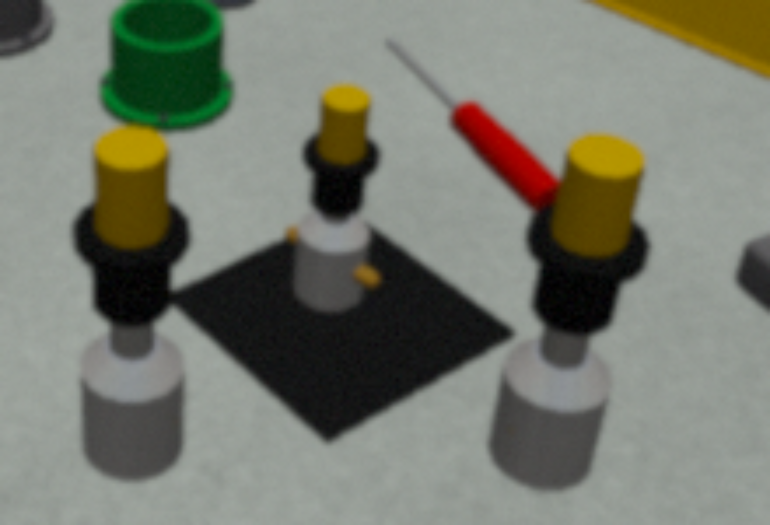

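The gauge stands upright on the mat, with barrel and head axes agreeing to about 1 mm. Both plungers are out at (293,235) and (370,277), and the top is 12 mm lower than before. The gripper is clear, so I'm handing in.

```bash
python3 -c "
from station import bot
print(bot.close_job())"
```

```text
the job is handed in; nothing more can be done
None
```

The gauge has been used in the orange housing and stands upright back on the black mat, head down and both plungers out. The job is handed in, at about 21 s of the 54 s allowed.

- **Insertion:** I gripped the smallest gauge (the one on the mat) by its yellow head and lowered it into the orange bore until the foot touched the floor.
- **Head push:** I pushed the head about 12 mm to its stop. The force rose to about 22 N with no further travel.
- **Return:** I drew the gauge out with the head still down, set it on the mat and lifted the gripper clear.

**Last checks:** The side camera shows both brass plungers out. The top of the gauge is 12 mm lower than at the start, and the barrel and head axes agree to about 1 mm. The foot is well inside the mat, and the gripper is open about 12 cm above where it let go.

**Disagreement:** The finger ends appeared about 25 mm above the reported tool point in the side camera. I set the grasp height from the images instead, and the jaws closing to about 26 mm showed they were on the grip.

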